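Weigh a lidded pail on a hand spring scale

ROBOT

A 7-joint arm with a two-finger parallel gripper is mounted at the origin on a cart in front of the work surface, level with it; the furniture and walls round the work are solid. World frame = base frame: x ahead of the robot, y to its left, z up, the work surface at z = 0. Lengths are in m, angles in rad, forces in N, time in s.
With the tool pointing down it reaches from about 0.35 to 0.9 m from the base axis. Payload 8.1 kg.
Tool frame: the origin (TCP) lies at the very end of the fingers, on their centre line; the grasp point (between the pads) lies 19 mm behind it; z points along the fingers, y is the line along which they close (so a half turn about z gives the same grasp; the last joint's range is limited). The gripper opens to 92 mm and grips with 3 to 60 N. Pads are 19 mm wide; open, the fingers measure 130 mm over their backs; the gripper's body (75 mm by 190 mm) begins 47 mm behind the grasp point.
Start: joints at [0.999, 0.434, 0.025, 1.573, -0.012, 1.134, -0.075], TCP at [0.282, -0.558, 0.227] pointing down, gripper open.
Joint ranges: [-2.62, 2.62], [-0.44, 2.09], [-1.27, 1.32], [0.08, 2.57], [-1.32, 4.46], [0.12, 2], [-2.74, 2.74]. Speed limits (rad/s): [2.22, 2.22, 3.01, 3.01, 3.14, 3.14, 3.14].

INTERFACE

Orientations are given as a unit quaternion [x, y, z, w].
In Python, from rig import readout, snapshot, order gives the robot as it stands.
- The arm moves only by the tool step_arm, never from a script. Its argument "deltas" is a list of rows, each a list of 3 entries, a list of its own where there are three numbers: the gripper command: -1 is shut, 1 is fully open, values between are in proportion, then the shift along the tool's x, y, z in units of 40 mm (1.0 is 40 mm), then the turn about the tool's z in units of 6 degrees (1.0 is 6 degrees). A call has exactly 8 rows; each row shifts and turns the commanded pose from where the row before left it, along the tool's axes as they then stand; what a row does not reach is not made up. A row lasts 1/12 s, in which the tool goes at most 41.7 mm and 7.16 degrees, less where a joint would pass 70% of its speed; a pose out of reach is approached as far as the arm can. A call is refused whole if a number of a shift passes 1 or a number of a turn 1, either way. A call with a gripper value outside its range is refused whole. The fingers move at their own pace and stop on an object; "newtons" is the grip in N (left out, the last holds). Time passes only in rows, so rows that do not move let the fingers close, or fill a call up. It gives the time, the measured TCP pose, the force, the opening and the grip force at its end, in the units of the state.
- readout.read_state(): the state, without advancing time (a new reading comes with each control period).
- snapshot(name): name is "scene" or "side" or "wrist"; returns a dict with "img" (384x512x3 uint8, blue, green, red), "range_z" (384x512 float32, m along the optical axis (not along the pixel's ray), 0 where there is no reading), "K" (3x3 intrinsics, pixels), "R" (3x3) and "t" (3): a world point X has camera coordinates R X + t. Camera axes: x right, y down, z forward; pixel columns grow to the right and rows downward; lengths in m; the calibration is good to about 2 mm. A picture is of the moment at which its call begins.
- order.hand_in(): hands the job in; it is judged then, once.
The state is a dict: "time": time; "qpos": joint angles; "qvel": joint speeds; "joint_torque": joint torques, N m; "position": TCP position; "tool_rot": TCP orientation; "wrist_force": force on the tool from outside, world axes, zero at the start; "torque": the same for the moment, N m; "grip_width": finger opening in m; "gripper_force": force on a finger pad.
Only numpy, scipy, OpenCV 4.12 (cv2) and the standard library are available. Lean on these libraries where they do the work, as an engineer would, in place of code of your own. Each camera call takes 0.05 s, during which the arm holds its last target. There are 200 camera calls.

TASK

Weigh the lidded pail: take the hand scale by its grip from its holder, catch the middle of the pail's bail in the hook and lift slowly, until the pail hangs still and level just clear of the worktop (about one centimetre, never above three) for two seconds, without a bounce that throws the drag needle past the true weight. Then set the pail gently down where it stood without pressing on it, unhook it and hang the scale back in its holder as it was. Touch the pail only with the hook and leave the other things where they are.

Things in the scene. Friction and masses are not known exactly. Their poses are not given: they have to be found in the camera images.
- pail: Steel pail with a fixed flat lid, round, loose: 90 across the foot, 119 across the rim, lid top 59 above the foot. Origin: centre of the foot, z up (0 when standing on the worktop). Contents unknown: 0.27 to 0.92 kg in all. Ears at its +y and -y sides carry the bail, 133 across.
- bail (a joint): Angle (rad) of the pail's swinging wire bail: 0 = straight up, positive = leaning to the pail's +x. Light friction keeps it where it is left; it starts within 0.3 of upright. It turns about the pail's y axis, 44 above the foot.
- bail_mid (a point): Middle of the bail, centre of its 5 thick wire, 68 from the bail's axis (112 above the foot when upright). A raised kink here, 10 wide, is the notch for the hook; the wire runs along the point's y axis (which is the pail's y axis).
- scale: Hand spring scale, loose, 0.2 kg. Origin: centre of the underside of its flange, z up, x as the hook's tip points. Flange 28 (x) x 76 (y) x 6; on it the black grip, 18 (x) x 60 (y), z = 6 to 52, taken from above across its 18. Below the flange the case, 20 (x) x 34 (y), at its end 22 x 36, down to z = -79.5; hook below. The white face with slot, black needle and brass drag needle looks to -x.
- hook (a joint): Stretch (m) of the scale's spring: 0 unloaded, 0.070 end stop. Pull = 130 N/m x stretch + about 0.5 N, so 0.27 to 0.92 kg stretch it 16 to 66 mm. Raising the scale first stretches the spring with the pail still standing; once the pail is off the worktop, stretch and pull stay constant. Fast lifting makes the pail bounce.
- hook_seat (a point): Where the centre of the bail's wire sits in the hook; on the scale's axis, 125 below its origin when unloaded; axes as the scale's. J hook of 5 wire in the x-z plane: throat 19 wide, lowest point 7.5 below this point; tip at x = +14.5, top 15.5 above; shank at x = -12, back on the axis above 40. The bail enters from +x over the tip, its centre 19 to 32 above this point, then drops in.
- needle (a point): Lower edge of the black needle on the scale's face; it goes down with the hook (joint hook). Axes as the scale's.
- drag_needle (a point): Upper edge of the brass drag needle, which starts at the needle. The needle pushes it down as the spring stretches; friction leaves it at the greatest reading. After a good lift it is within 4 mm of the needle while the pail hangs still.
- drag (a joint): Reading of the drag needle (m), 0 at the start; the greatest value that joint hook has had.
- holder: Fixed steel holder. Origin: on the worktop below the scale's place. Foot 150 x 110 x 10; post at x = +70; two level prongs along x from -17 to +65, 14 wide, 48 apart inside: the case hangs between, the flange rests on them. Lips 6 high on their ends at x = -16 to -21; open to -x. To take the scale out raise it 10 to 20 and draw it at least 60 along -x; the same way back.
- cradle (a point): Where the scale's origin is when hung up: between the prongs, level with their top, 158 above the worktop. Axes as the holder's and, hung up, as the scale's.
- salt_shaker: glass salt shaker with a metal cap, 45 x 43 x 86 tall, loose on the worktop. Leave it where it is.
- ramekin_2: white ramekin, 84 across and 42 tall, loose. Leave it where it is.
- tasting_spoon: steel tasting spoon, 188 x 39 x 16, lying loose. Leave it where it is.
- lemon: yellow lemon, 76 x 57 x 59, lying loose. Leave it where it is.

How it is judged:
On the way, in this order (a step that is already met when the one before it is completed fails the run):
1. the pail hangs still on the hook alone, clear of the worktop by 4 to 18 mm, within 0.25 rad of level, with the drag needle within 4 mm of the needle, for one second (height (world z) of pail between 0.004 and 0.018 m and contact force between scale and pail above 2 N and linear speed of pail below 0.04 m/s and angle between pail's own z axis and vertical below 0.25 rad and contact force between the fingers and pail below 0.3 N and z of drag_needle in the frame of needle above -0.004 m and value of joint drag above 0.012 m), for 1 s.
2. the pail stands on the worktop again, upright, and the hook is off it (height (world z) of pail below 0.004 m and angle between pail's own z axis and vertical below 0.06 rad and linear speed of pail below 0.03 m/s and contact force between scale and pail below 0.2 N and distance between hook_seat and bail_mid above 0.02 m), for 0.2 s.
At the end, for the whole second after the job is handed in: Scale at rest in its holder (within 18 mm of the cradle point, 0.12 rad of upright, 0.2 rad of the holder's front), spring unloaded, drag needle still beyond 12 mm; pail upright (0.06 rad) and at rest on the worktop within 60 mm of where it stood (distance between scale and cradle below 0.018 m and angle between scale's own z axis and vertical below 0.12 rad and angle between the x axis of scale and the x axis of holder, either way round below 0.2 rad and linear speed of each of scale, pail below 0.03 m/s and height (world z) of pail below 0.004 m and angle between pail's own z axis and vertical below 0.06 rad and distance of pail from where it was at the start of the episode below 0.06 m and value of joint drag above 0.012 m and value of joint hook below 0.006 m); the robot touches nothing.
It fails at once if the pail is raised more than 32 mm or tips by more than 0.35 rad (height (world z) of pail above 0.032 m or angle between pail's own z axis and vertical above 0.35 rad).
It fails at once if the scale pulls, jerks or presses on the pail with more than 14 N (contact force between scale and pail above 14 N).
It fails at once if the robot touches the pail (contact force between any of the fingers, the arm and pail above 1 N).
It fails at once if the pail meets the worktop faster than 0.15 m/s, or is dropped or swung faster than 0.3 m/s (linear speed of pail above 0.3 m/s or (height (world z) of pail below 0.003 m and linear speed of pail above 0.15 m/s)).
It fails at once if another thing is pushed more than 30 mm (distance of any of salt_shaker, ramekin_2, tasting_spoon, lemon from where it was at the start of the episode above 0.03 m).
It also fails if it takes over 70 s, if anything falls off the work surface, if the arm or the gripper's body presses on something with over 40 N, if the wrist force passes 120 N, or if a joint passes its speed limit or range.

## Working session

There is one attempt and no reset: what is moved stays moved. The work goes in short steps, Python scripts to look and compute and a tool call to move; the robot and the scene stay as the last step left them, time stands still between calls to the robot, and variables do not carry over. Pictures are saved under pics/ and viewed, at most 10 in all, crops included, and the job is handed in when it is done.

Besides the shell and the picture viewer there is one more tool, called after ">>>" by a JSON object that holds its "method" and its "body". step_arm: Moves the arm, as the interface text tells. Its arguments: {"type":"object","properties":{"deltas":{"type":"array","items":{"type":"array"}},"newtons":{"type":"number"}},"required":["deltas"]}

```bash
mkdir -p pics; ls; cat > h.py <<'E'
import numpy as np, cv2
from rig import readout, snapshot, order
def pts(s):
    z=s["range_z"];K=s["K"];v,u=np.mgrid[:384,:512]
    c=np.stack([(u-K[0,2])/K[0,0]*z,(v-K[1,2])/K[1,1]*z,z],-1)
    return (c-s["t"])@s["R"]   # R^T (c-t)
def proj(s,X):
    c=s["R"]@np.asarray(X)+s["t"];p=s["K"]@c;return p[:2]/p[2]
E
python3 - <<'E'
from h import *
a=snapshot("scene");b=snapshot("side")
np.savez("s0.npz",**a);np.savez("d0.npz",**b)
cv2.imwrite("pics/a.png",np.vstack([a["img"],b["img"]])[:, :]) 
cv2.imwrite("pics/a.png",np.hstack([cv2.resize(a["img"],(400,300)),cv2.resize(b["img"],(400,300))]))
cv2.imwrite("pics/scene.png",a["img"]);cv2.imwrite("pics/side.png",b["img"])
s=readout.read_state();print(s["position"],s["tool_rot"],s["time"],s["grip_width"])
for c in(a,b):print(-c["R"].T@c["t"],c["R"][2])
E
```

```text
pics
[ 0.28213653 -0.55717416  0.22602275] [ 9.72665854e-01  2.32208136e-01 -2.30216468e-04 -6.81285435e-04] 0.1 0.09186444057516828
[0.17734684 0.49159571 0.7887672 ] [ 0.32145947 -0.56375374 -0.76081899]
[ 0.45897903 -0.76365965  0.72348963] [ 0.02639304  0.76620335 -0.64205594]
```

View pics/scene.png

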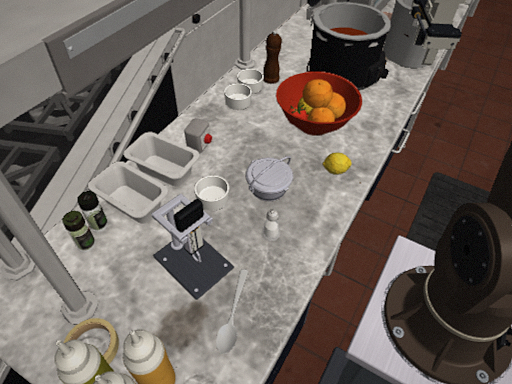

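View pics/side.png

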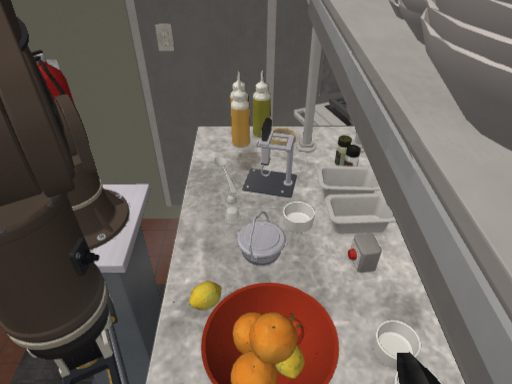

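```bash
python3 - <<'E'
from h import *
a=dict(np.load("s0.npz"));b=dict(np.load("d0.npz"))
P=pts(a);Q=pts(b)
for n,(s,p,pl) in dict(scene=(a,P,[(270,178),(272,222),(338,163),(212,188),(230,340),(190,270)]),side=(b,Q,[(262,243),(232,210),(205,295),(298,212),(230,190),(270,182)])).items():
  print(n,[np.round(p[v,u],3).tolist() for u,v in pl])
for n,s,p in(("scene",a,P),("side",b,Q)):
  g=s["img"].max(-1);ok=s["range_z"]>0
  # foot plate
  m=ok&(abs(p[...,2]-.01)<.006)&(g<90)
  u0,v0,u1,v1=(145,225,240,305) if n=="scene" else (235,165,305,200)
  w=np.zeros_like(m);w[v0:v1,u0:u1]=1;m&=w
  r=cv2.minAreaRect((p[m][:,:2]*1000).astype(np.float32));print(n,"foot",m.sum(),r, cv2.boxPoints(r).round(0).tolist())
  # grip/top things over the foot
  c=np.array(r[0])/1000
  near=ok&(np.hypot(p[...,0]-c[0],p[...,1]-c[1])<.12)
  m=near&(p[...,2]>.165)&(g<60);
  if m.sum(): q=p[m];print("grip",m.sum(),q.mean(0),q.min(0),q.max(0)); 
  m=near&(p[...,2]>.195)&(g<70); 
  if m.sum()>5:r=cv2.minAreaRect((p[m][:,:2]*1000).astype(np.float32));print("griptop",m.sum(),r,p[m][:,2].max())
  m=near&(p[...,2]>.145)&(p[...,2]<.17)&(g>80)
  if m.sum()>5:r=cv2.minAreaRect((p[m][:,:2]*1000).astype(np.float32));print("prongs",m.sum(),r,cv2.boxPoints(r).round(0).tolist())
  # pail
  pc=p[178,270] if n=="scene" else p[243,262]
  near=ok&(np.hypot(p[...,0]-pc[0],p[...,1]-pc[1])<.11)
  m=near&(abs(p[...,2]-.058)<.006);r=cv2.minEnclosingCircle((p[m][:,:2]*1000).astype(np.float32));print("lid",m.sum(),r,p[m].mean(0))
  m=near&(p[...,2]>.075);q=p[m];print("bail",m.sum());
  if len(q):
    print(q[np.argsort(-q[:,2])[:6]].round(3).tolist()); r=cv2.fitLine((q[:,:2]*1000).astype(np.float32),2,0,.01,.01).ravel();print(r,q.min(0),q.max(0))
E
```

```text
scene [[0.473, -0.109, 0.057], [0.403, 0.007, 0.061], [0.353, -0.252, 0.05], [0.603, -0.044, 0.005], [0.353, 0.258, 0.003], [0.508, 0.177, 0.008]]
side [[0.486, -0.145, 0.058], [0.411, -0.016, 0.046], [0.364, -0.287, 0.055], [0.591, 0.016, 0.009], [0.399, 0.123, 0.001], [0.519, 0.15, 0.01]]
scene foot 2287 ((517.0330200195312, 155.42703247070312), (109.2891845703125, 149.65966796875), 76.92927551269531) [[432.0, 119.0], [578.0, 85.0], [602.0, 192.0], [456.0, 226.0]]
grip 585 [0.50148279 0.16443403 0.20405656] [0.48864697 0.12360834 0.16807238] [0.60398789 0.23918564 0.53867843]
griptop 386 ((549.6314697265625, 185.01364135742188), (115.4315185546875, 114.92765808105469), 86.09915924072266) 0.5386784331663965
prongs 874 ((529.4121704101562, 152.98776245117188), (75.91046905517578, 98.01167297363281), 76.5853042602539) [[473.0, 127.0], [568.0, 105.0], [586.0, 179.0], [491.0, 201.0]]
lid 1167 ((479.87603759765625, -119.30482482910156), 65.83692932128906) [ 0.48103142 -0.1177982   0.05645075]
bail 99
[[0.468, -0.113, 0.112], [0.465, -0.123, 0.112], [0.47, -0.113, 0.111], [0.471, -0.109, 
[... 489 characters left out ...]
op 100 ((503.9068603515625, 155.01736450195312), (57.8966064453125, 17.31283950805664), 76.17359924316406) 0.2111876397530192
prongs 395 ((531.4303588867188, 150.63198852539062), (79.80560302734375, 98.37806701660156), 76.73465728759766) [[474.0, 123.0], [570.0, 101.0], [588.0, 178.0], [493.0, 201.0]]
lid 1297 ((481.5977783203125, -124.05233764648438), 66.72578430175781) [ 0.48559176 -0.13045226  0.05727064]
bail 99
[[0.467, -0.122, 0.114], [0.47, -0.118, 0.113], [0.467, -0.117, 0.112], [0.47, -0.114, 0.112], [0.467, -0.126, 0.112], [0.472, -0.113, 0.111]]
[ 3.0678114e-01  9.5178008e-01  4.6748236e+02 -1.3414513e+02] [ 0.45535511 -0.18064595  0.07575636] [ 0.49785237 -0.06493676  0.11397866]
```

```bash
python3 - <<'E'
import cv2,numpy as np
a=cv2.imread("pics/scene.png");b=cv2.imread("pics/side.png")
f=lambda i,x,y,w,h,W,H:cv2.resize(i[y:y+h,x:x+w],(W,H),interpolation=cv2.INTER_CUBIC)
cv2.imwrite("pics/crop.png",np.vstack([np.hstack([f(a,145,190,100,75,400,300),f(a,235,140,100,75,400,300)]),np.hstack([f(b,225,115,100,75,400,300),f(b,215,200,100,75,400,300)])]))
E
```

```text
(no output)
```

View pics/crop.png

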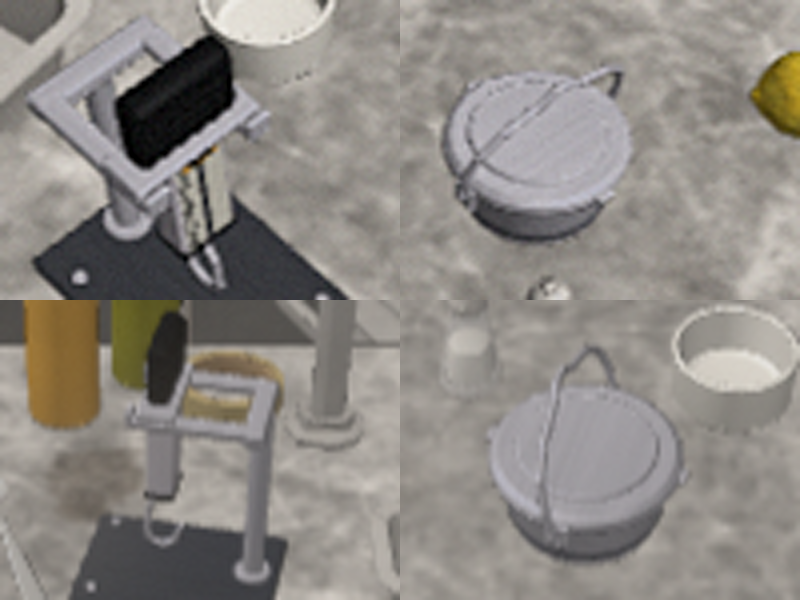

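```bash
cat >> h.py <<'E'
def yaw():
    x,y,z,w=readout.read_state()["tool_rot"];return np.arctan2(2*(x*y+w*z),1-2*(y*y+z*z))
def go(X,yx_deg=None):
    "remaining move in tool units (after turning) to TCP X with tool-x yaw"
    s=readout.read_state();th=yaw();t=th if yx_deg is None else np.radians(yx_deg)
    d=np.array(X)-s["position"];c,q=np.cos(t),np.sin(t)
    # tool x=(c,s), y=(s,-c), z=down
    print("pos",np.round(s["position"],4),"yaw",round(np.degrees(th),2),"| shift units",np.round(np.array([c*d[0]+q*d[1],q*d[0]-c*d[1],-d[2]])/.04,3),"turn",round(-np.degrees(t-th)/6,3),"t",s["time"],"w",s["grip_width"],s["gripper_force"],"F",np.round(s["wrist_force"],2))
E
python3 - <<'E'
from h import *
for n in("s0.npz","d0.npz"):
  s=dict(np.load(n));p=pts(s);ok=(s["range_z"]>0)&(p[...,2]>.25)&(p[...,1]>-.45)&(p[...,1]<.4)&(p[...,0]>.25)
  q=p[ok];H,e=np.histogramdd(q,bins=[np.arange(.25,1.3,.1),np.arange(-.45,.46,.3),np.arange(.25,.9,.15)])
  for i in np.argwhere(H>15):print(n,[round(float(e[k][i[k]]),2) for k in range(3)],H[tuple(i)])
go([.503,.157,.36],76.7)
E
```

```text
s0.npz [0.55, -0.15, 0.4] 3998.0
s0.npz [0.55, 0.15, 0.25] 1545.0
s0.npz [0.55, 0.15, 0.4] 8863.0
s0.npz [0.65, -0.15, 0.4] 25.0
s0.npz [0.65, 0.15, 0.25] 23.0
s0.npz [0.65, 0.15, 0.4] 1664.0
d0.npz [0.55, -0.45, 0.4] 8069.0
d0.npz [0.55, -0.45, 0.55] 904.0
d0.npz [0.55, -0.15, 0.4] 2045.0
d0.npz [0.55, 0.15, 0.25] 265.0
d0.npz [0.55, 0.15, 0.4] 114.0
d0.npz [0.65, -0.45, 0.4] 3050.0
d0.npz [0.65, -0.45, 0.55] 745.0
d0.npz [0.65, -0.15, 0.4] 1237.0
d0.npz [0.65, -0.15, 0.55] 96.0
d0.npz [0.65, 0.15, 0.25] 194.0
pos [ 0.2821 -0.5572  0.226 ] yaw 26.85 | shift units [18.646  1.266 -3.349] turn -8.308 t 0.1 w 0.09186444057516828 0.0 F [-0.53  0.33 -0.02]
```

>>> {"method": "step_arm", "body": {"deltas": [[0.2, [0, 0, -0.4], -1], [0.2, [0, 0, -0.4], -1], [0.2, [0, 0, -0.4], -1], [0.2, [0, 0, -0.4], -1], [0.2, [0, 0, -0.4], -1], [0.2, [0, 0, -0.4], -1], [0.2, [0, 0, -0.4], -1], [0.2, [0, 0, -0.4], -1]]}}

```text
time: 0.77
position: [0.2821, -0.5574, 0.3551]
tool_rot: [0.793, 0.61, 0.0, -0.0]
wrist_force: [-0.7, -1.0, -0.2]
grip_width: 0.0551
gripper_force: 0.0
```

```bash
python3 - <<'E'
from h import *
for n in("s0.npz","d0.npz"):
  s=dict(np.load(n));p=pts(s)
  for y in(-.3,-.12,0,.157,.25):
    q=p[(s["range_z"]>0)&(p[...,2]>.25)&(p[...,2]<.8)&(abs(p[...,1]-y)<.03)&(p[...,0]>.4)&(p[...,0]<.9)]
    if len(q)>20: print(n,y,len(q),"x",np.percentile(q[:,0],[1,50]).round(3),"z",np.percentile(q[:,2],[1,50,99]).round(3))
go([.503,.157,.26],76.7)
E
```

```text
s0.npz 0 575 x [0.601 0.603] z [0.461 0.48  0.504]
s0.npz 0.157 3307 x [0.597 0.604] z [0.462 0.529 0.54 ]
s0.npz 0.25 4032 x [0.602 0.607] z [0.464 0.525 0.541]
d0.npz -0.3 2079 x [0.595 0.62 ] z [0.47  0.54  0.545]
d0.npz -0.12 1168 x [0.597 0.635] z [0.465 0.54  0.562]
d0.npz 0 787 x [0.597 0.636] z [0.464 0.54  0.541]
d0.npz 0.157 93 x [0.598 0.603] z [0.462 0.485 0.518]
d0.npz 0.25 22 x [0.603 0.603] z [0.462 0.481 0.498]
pos [ 0.2821 -0.5574  0.3551] yaw 75.15 | shift units [18.65   1.265  2.377] turn -0.259 t 0.7667 w 0.05512358528251367 0.0 F [-0.69 -1.02 -0.19]
```

>>> {"method": "step_arm", "body": {"deltas": [[0.2, [0.95, 0, 0], -0.3], [0.2, [0.95, 0, 0], 0], [0.2, [0.95, 0, 0], 0], [0.2, [0.95, 0, 0], 0], [0.2, [0.95, 0, 0], 0], [0.2, [0.95, 0, 0], 0], [0.2, [0.95, 0, 0], 0], [0.2, [0.95, 0, 0], 0]]}}

```text
time: 1.43
position: [0.3535, -0.2602, 0.3545]
tool_rot: [0.785, 0.62, -0.0, -0.0]
wrist_force: [1.5, 1.2, 0.8]
grip_width: 0.0549
gripper_force: 0.0
```

>>> {"method": "step_arm", "body": {"deltas": [[0.2, [0.95, 0, 0], 0], [0.2, [0.95, 0, 0], 0], [0.2, [0.95, 0, 0], 0], [0.2, [0.95, 0, 0], 0], [0.2, [0.95, 0, 0], 0], [0.2, [0.95, 0, 0], 0], [0.2, [0.95, 0, 0], 0], [0.2, [0.95, 0, 0], 0]]}}

```text
time: 2.1
position: [0.4236, 0.0355, 0.3547]
tool_rot: [0.785, 0.62, -0.0, 0.0]
wrist_force: [1.2, -1.4, -0.0]
grip_width: 0.055
gripper_force: 0.0
```

```bash
python3 - <<'E'
from h import *
go([.503,.157,.25],76.7)
E
```

```text
pos [0.4236 0.0355 0.3547] yaw 76.63 | shift units [3.414 1.233 2.618] turn -0.011 t 2.1 w 0.05502837338071259 0.0 F [ 1.23 -1.44 -0.02]
```

>>> {"method": "step_arm", "body": {"deltas": [[0.2, [0.57, 0, 0.44], 0], [0.2, [0.57, 0.1, 0.44], 0], [0.2, [0.57, 0.2, 0.44], 0], [0.2, [0.57, 0.3, 0.44], 0], [0.2, [0.57, 0.3, 0.43], 0], [0.2, [0.56, 0.33, 0.43], 0], [0.2, [0, 0, 0], 0], [0.2, [0, 0, 0], 0]]}}

```text
time: 2.77
position: [0.5027, 0.1558, 0.2483]
tool_rot: [0.784, 0.621, -0.001, -0.001]
wrist_force: [-0.1, 0.1, 0.5]
grip_width: 0.0551
gripper_force: 0.0
```

```bash
python3 - <<'E'
from h import *
go([.503,.157,.174],76.7)
w=snapshot("wrist");p=pts(w);g=w["img"].max(-1)
s=readout.read_state()["position"]
m=(w["range_z"]>0)&(g<60)&(abs(p[...,2]-.2085)<.008)&(np.hypot(p[...,0]-s[0],p[...,1]-s[1])<.06)
print(m.sum());n,l,st,c=cv2.connectedComponentsWithStats(m.astype(np.uint8));k=1+st[1:,4].argmax()
q=p[l==k];print(cv2.minAreaRect((q[:,:2]*1000).astype(np.float32)),q.min(0),q.max(0))
cv2.imwrite("pics/w1.png",w["img"])
E
```

```text
pos [0.5027 0.1558 0.2483] yaw 76.77 | shift units [3.100e-02 1.000e-03 1.857e+00] turn 0.011 t 2.7667 w 0.055056979107284486 0.0 F [-0.08  0.1   0.51]
250
((511.82666015625, 171.96067810058594), (12.500704765319824, 33.55143737792969), 14.37885856628418) [0.50165381 0.1541583  0.20076356] [0.51591303 0.18745685 0.21109078]
```

View pics/w1.png

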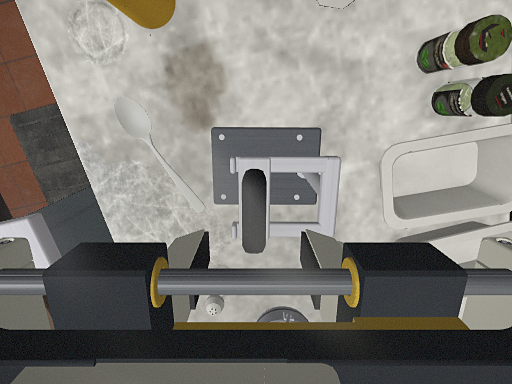

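>>> {"method": "step_arm", "body": {"deltas": [[0.2, [0, 0, 0.45], 0], [0.2, [0.03, 0, 0.45], 0], [0.2, [0, 0, 0.45], 0], [0.2, [0, 0, 0.35], 0], [0.2, [0, 0, 0.15], 0], [0.2, [0, 0, 0], 0], [0.2, [0, 0, 0], 0], [-1, [0, 0, 0], 0]], "newtons": 40}}

```text
time: 3.48
position: [0.5041, 0.1562, 0.1772]
tool_rot: [0.785, 0.62, 0.001, 0.0]
wrist_force: [-0.2, 0.1, 0.7]
grip_width: 0.0518
gripper_force: 0.0
```

>>> {"method": "step_arm", "body": {"deltas": [[-1, [0, 0, 0], 0], [-1, [0, 0, 0], 0], [-1, [0, 0, 0], 0], [-1, [0, 0, 0], 0], [-1, [0, 0, 0], 0], [-1, [0, 0, 0], 0], [-1, [0, 0, 0], 0], [-1, [0, 0, 0], 0]]}}

```text
time: 4.15
position: [0.5033, 0.1563, 0.1759]
tool_rot: [0.784, 0.62, -0.0, -0.0]
wrist_force: [-2.2, -0.2, 2.1]
grip_width: 0.0178
gripper_force: 40.0
```

>>> {"method": "step_arm", "body": {"deltas": [[-1, [0, 0, -0.1], 0], [-1, [0, 0, -0.15], 0], [-1, [0, 0, -0.15], 0], [-1, [0, -0.2, 0], 0], [-1, [0, -0.5, 0], 0], [-1, [0, -0.5, 0], 0], [-1, [0, -0.5, 0], 0], [-1, [0, -0.5, 0], 0]]}}

```text
time: 4.82
position: [0.4164, 0.1768, 0.1919]
tool_rot: [0.784, 0.62, -0.0, 0.0]
wrist_force: [-0.2, -0.0, -1.8]
grip_width: 0.0179
gripper_force: 40.0
```

>>> {"method": "step_arm", "body": {"deltas": [[-1, [0, -0.2, -0.2], 0], [-1, [0, 0, -0.4], 0.3], [-1, [0, 0, -0.4], 0.3], [-1, [0, 0, -0.4], 0.2], [-1, [0, 0, -0.3], 0], [-1, [0, 0, 0], 0], [-1, [0, 0, 0], 0], [-1, [0, 0, 0], 0]]}}

```text
time: 5.48
position: [0.4098, 0.1781, 0.2594]
tool_rot: [0.81, 0.587, -0.0, 0.0]
wrist_force: [0.1, -0.0, -1.8]
grip_width: 0.018
gripper_force: 40.0
```

```bash
python3 - <<'E'
from h import *
go([.421,-.102,.255],71.6)
a=snapshot("scene");b=snapshot("side")
f=lambda i,x,y,w,h,W,H:cv2.resize(i[y:y+h,x:x+w],(W,H),interpolation=cv2.INTER_CUBIC)
cv2.imwrite("pics/c2.png",np.hstack([f(a["img"],140,170,200,200,400,400),f(b["img"],180,90,150,150,400,400)]))
E
```

```text
pos [0.4098 0.1781 0.2594] yaw 71.85 | shift units [-6.556  2.475  0.111] turn 0.042 t 5.4833 w 0.017968846037717433 39.989869594573975 F [ 0.11 -0.   -1.81]
```

View pics/c2.png

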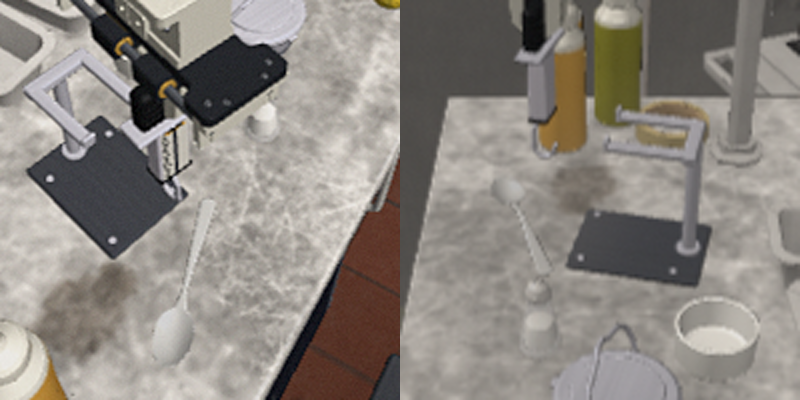

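>>> {"method": "step_arm", "body": {"deltas": [[-1, [-0.5, 0, -0.3], 0], [-1, [-0.9, 0.3, 0], 0], [-1, [-0.9, 0.3, 0], 0], [-1, [-0.9, 0.4, 0], 0], [-1, [-0.9, 0.4, 0], 0], [-1, [-0.9, 0.4, 0], 0], [-1, [-0.9, 0.4, 0], 0], [-1, [-0.6, 0.2, 0], 0]]}}

```text
time: 6.25
position: [0.4199, -0.1028, 0.2712]
tool_rot: [0.811, 0.585, -0.001, 0.0]
wrist_force: [-0.2, -0.4, -2.0]
grip_width: 0.0176
gripper_force: 40.0
```

```bash
python3 - <<'E'
from h import *
go([.421,-.102,.255],71.6)
a=snapshot("scene");b=snapshot("side");s=readout.read_state()
T=s["position"];print(T)
for n,c in(("scene",a),("side",b)):
  p=pts(c);ok=c["range_z"]>0
  near=ok&(np.hypot(p[...,0]-T[0],p[...,1]-T[1])<.03)
  h=near&(p[...,2]>T[2]-.16)&(p[...,2]<T[2]-.103)
  q=p[h];print(n,"hook",len(q),q.min(0).round(3) if len(q) else 0,q.max(0).round(3) if len(q) else 0,q.mean(0).round(3))
  near=ok&(np.hypot(p[...,0]-.481,p[...,1]+.121)<.075)&(p[...,2]>.076)&(p[...,2]<.12)
  near&=~((np.hypot(p[...,0]-T[0],p[...,1]-T[1])<.03))
  q=p[near];print("bail",len(q),q[np.argsort(-q[:,2])[:10]].mean(0).round(4) if len(q) else 0)
f=lambda i,x,y,w,h,W,H:cv2.resize(i[y:y+h,x:x+w],(W,H),interpolation=cv2.INTER_CUBIC)
us=proj(a,[.45,-.11,.13]).astype(int);ud=proj(b,[.45,-.11,.13]).astype(int)
g=lambda c,u:f(c["img"],max(u[0]-60,0),max(u[1]-60,0),120,120,400,400)
cv2.imwrite("pics/c3.png",np.hstack([g(a,us),g(b,ud)]));print(us,ud)
E
```

```text
pos [ 0.4199 -0.1028  0.2712] yaw 71.67 | shift units [0.028 0.018 0.405] turn 0.011 t 6.25 w 0.0176140256705895 39.99045431613922 F [-0.18 -0.38 -1.99]
[ 0.41957956 -0.1035399   0.27084961]
scene hook 60 [ 0.409 -0.107  0.123] [ 0.436 -0.094  0.165] [ 0.419 -0.099  0.14 ]
bail 83 [ 0.4677 -0.1164  0.1106]
side hook 52 [ 0.408 -0.113  0.122] [ 0.435 -0.102  0.162] [ 0.419 -0.107  0.136]
bail 97 [ 0.4675 -0.122   0.1113]
[280 160] [246 210]
```

View pics/c3.png

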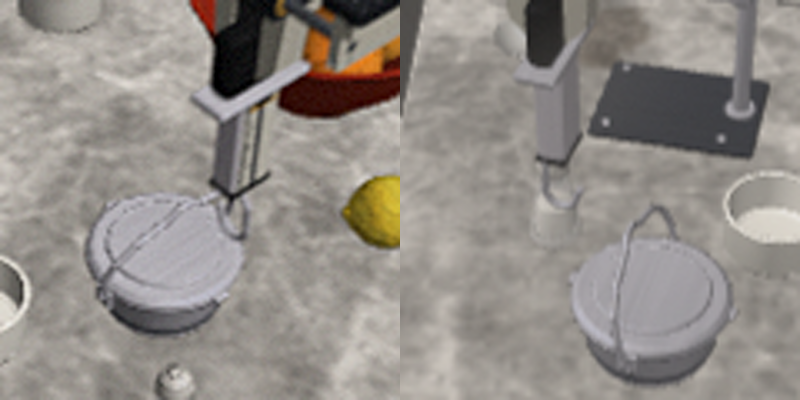

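>>> {"method": "step_arm", "body": {"deltas": [[-1, [0, 0, 0.3], 0], [-1, [0, 0, 0.4], 0], [-1, [0, 0, 0.3], 0], [-1, [0, 0, 0.1], 0], [-1, [0, 0, 0], 0], [-1, [0, 0.2, 0], 0], [-1, [0, 0.2, 0], 0], [-1, [0, 0.2, 0], 0]]}}

```text
time: 7.02
position: [0.4447, -0.1064, 0.2287]
tool_rot: [0.81, 0.587, 0.001, 0.001]
wrist_force: [-0.3, -0.1, -1.2]
grip_width: 0.0178
gripper_force: 40.0
```

>>> {"method": "step_arm", "body": {"deltas": [[-1, [0, 0.2, 0], 0], [-1, [0, 0.2, 0], 0], [-1, [0, 0.15, 0], 0], [-1, [0, 0.1, 0], 0], [-1, [0, 0, 0], 0], [-1, [0, 0, 0], 0], [-1, [0, 0, 0], 0], [-1, [0, 0, 0], 0]]}}

```text
time: 7.68
position: [0.4675, -0.114, 0.2279]
tool_rot: [0.81, 0.587, -0.0, -0.0]
wrist_force: [-0.4, -0.2, -2.4]
grip_width: 0.0177
gripper_force: 40.0
```

```bash
python3 - <<'E'
from h import *
go([.4676,-.119,.2265],71.6)
a=snapshot("scene");b=snapshot("side")
f=lambda i,x,y,w,h,W,H:cv2.resize(i[y:y+h,x:x+w],(W,H),interpolation=cv2.INTER_CUBIC)
g=lambda c,u:f(c["img"],int(u[0])-40,int(u[1])-40,80,80,400,400)
X=[.468,-.119,.1]
cv2.imwrite("pics/c4.png",np.hstack([g(a,proj(a,X)),g(b,proj(b,X))]))
E
```

```text
pos [ 0.4675 -0.114   0.2279] yaw 71.86 | shift units [-0.117  0.042  0.036] turn 0.044 t 7.6833 w 0.017705963466638382 39.98985707759857 F [-0.44 -0.22 -2.43]
```

View pics/c4.png

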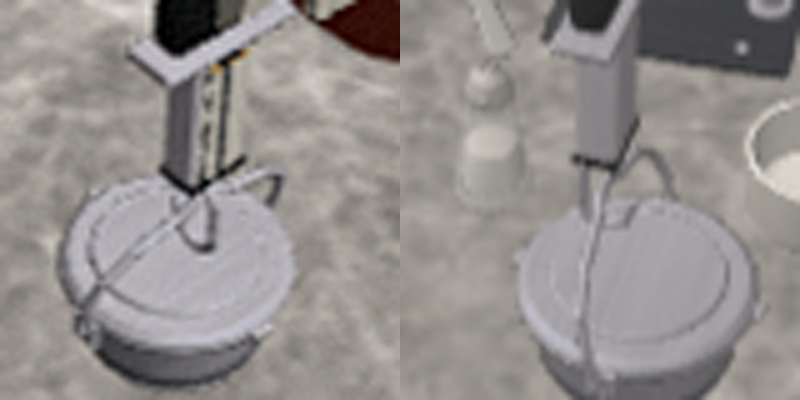

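>>> {"method": "step_arm", "body": {"deltas": [[-1, [-0.06, 0.02, 0], 0], [-1, [-0.06, 0.02, 0], 0], [-1, [0, 0, -0.1], 0], [-1, [0, 0, -0.1], 0], [-1, [0, 0, -0.1], 0], [-1, [0, 0, -0.1], 0], [-1, [0, 0, -0.1], 0], [-1, [0, 0, 0], 0]]}}

```text
time: 8.45
position: [0.4684, -0.1192, 0.249]
tool_rot: [0.81, 0.587, 0.001, 0.001]
wrist_force: [-0.4, -0.0, -2.2]
grip_width: 0.018
gripper_force: 40.0
```

>>> {"method": "step_arm", "body": {"deltas": [[-1, [0, 0, -0.05], 0], [-1, [0, 0, -0.05], 0], [-1, [0, 0, -0.05], 0], [-1, [0, 0, -0.05], 0], [-1, [0, 0, -0.05], 0], [-1, [0, 0, -0.05], 0], [-1, [0, 0, -0.05], 0], [-1, [0, 0, -0.05], 0]]}}

```text
time: 9.12
position: [0.4678, -0.1192, 0.264]
tool_rot: [0.81, 0.587, -0.0, -0.0]
wrist_force: [0.2, 0.6, -3.5]
grip_width: 0.0178
gripper_force: 40.0
```

```bash
cat >> h.py <<'E'
def meas():
    s=readout.read_state();T=s["position"];o=[T]
    for n in("scene","side"):
        c=snapshot(n);p=pts(c);ok=(c["range_z"]>0)&(np.hypot(p[...,0]-.481,p[...,1]+.121)<.09)
        z=p[ok&(p[...,2]>.045)&(p[...,2]<.105)][:,2]
        h,e=np.histogram(z,np.arange(.045,.105,.001));k=h.argmax();zz=z[abs(z-e[k]-.0005)<.003]
        m=ok&(abs(p[...,2]-np.median(zz))<.005)
        A=np.c_[p[m][:,:2]-[.481,-.121],np.ones(m.sum())];f=np.linalg.lstsq(A,p[m][:,2],rcond=None)[0]
        print(n,"lid z",np.median(zz).round(4),len(zz),"fit",f.round(3),"xy",p[m][:,:2].mean(0).round(3))
        m=ok&(p[...,2]>T[2]-.26)&(p[...,2]<T[2]-.105)&(np.hypot(p[...,0]-T[0],p[...,1]-T[1])<.025)
    print("TCP",T.round(4),"F",s["wrist_force"].round(2),"t",s["time"],"w",s["grip_width"])
E
python3 - <<'E'
from h import *
a=np.load("s0.npz")
meas()
E
```

```text
scene lid z 0.0571 876 fit [ 0.004 -0.009  0.056] xy [ 0.481 -0.117]
side lid z 0.0583 984 fit [0.001 0.009 0.058] xy [ 0.486 -0.13 ]
TCP [ 0.4678 -0.1192  0.264 ] F [ 0.24  0.62 -3.55] t 9.1167 w 0.017779851642780852
```

>>> {"method": "step_arm", "body": {"deltas": [[-1, [0.01, 0.04, -0.025], 0], [-1, [0.01, 0.04, -0.025], 0], [-1, [0.01, 0.04, -0.025], 0], [-1, [0, 0.04, -0.025], 0], [-1, [0, 0.04, -0.025], 0], [-1, [0, 0.04, -0.025], 0], [-1, [0, 0.04, -0.025], 0], [-1, [0, 0.04, -0.025], 0]]}}

```text
time: 9.88
position: [0.4805, -0.1222, 0.2719]
tool_rot: [0.81, 0.587, -0.0, -0.0]
wrist_force: [-0.8, -0.4, -3.8]
grip_width: 0.0179
gripper_force: 40.0
```

>>> {"method": "step_arm", "body": {"deltas": [[-1, [0, 0, -0.025], 0], [-1, [0, 0, -0.025], 0], [-1, [0, 0, -0.025], 0], [-1, [0, 0, -0.025], 0], [-1, [0, 0, -0.025], 0], [-1, [0, 0, -0.025], 0], [-1, [0, 0, -0.025], 0], [-1, [0, 0, -0.025], 0]]}}

```text
time: 10.55
position: [0.4803, -0.1221, 0.28]
tool_rot: [0.81, 0.587, -0.0, 0.0]
wrist_force: [-0.2, -1.5, -5.9]
grip_width: 0.0177
gripper_force: 40.0
```

```bash
python3 - <<'E'
from h import *
meas()
E
```

```text
scene lid z 0.0572 901 fit [ 0.006 -0.008  0.057] xy [ 0.48  -0.118]
side lid z 0.0582 985 fit [0.002 0.008 0.058] xy [ 0.485 -0.13 ]
TCP [ 0.4803 -0.1221  0.28  ] F [-0.17 -1.49 -5.88] t 10.55 w 0.01768230313937776
```

>>> {"method": "step_arm", "body": {"deltas": [[-1, [0, 0, -0.025], 0], [-1, [0, 0, -0.025], 0], [-1, [0, 0, -0.025], 0], [-1, [0, 0, -0.025], 0], [-1, [0, 0, -0.025], 0], [-1, [0, 0, -0.025], 0], [-1, [0, 0, -0.025], 0], [-1, [0, 0, -0.025], 0]]}}

```text
time: 11.32
position: [0.4804, -0.122, 0.288]
tool_rot: [0.81, 0.587, -0.0, -0.0]
wrist_force: [-0.1, -0.4, -5.5]
grip_width: 0.0181
gripper_force: 40.0
```

```bash
python3 -c "
from h import *
meas()"
```

```text
scene lid z 0.0572 917 fit [ 0.003 -0.005  0.057] xy [ 0.48  -0.118]
side lid z 0.0582 986 fit [0.001 0.005 0.058] xy [ 0.485 -0.13 ]
TCP [ 0.4804 -0.122   0.288 ] F [-0.11 -0.39 -5.5 ] t 11.3167 w 0.018086208106736456
```

>>> {"method": "step_arm", "body": {"deltas": [[-1, [0, 0, -0.025], 0], [-1, [0, 0, -0.025], 0], [-1, [0, 0, -0.025], 0], [-1, [0, 0, -0.025], 0], [-1, [0, 0, -0.025], 0], [-1, [0, 0, -0.025], 0], [-1, [0, 0, -0.025], 0], [-1, [0, 0, -0.025], 0]]}}

```text
time: 12.08
position: [0.4804, -0.122, 0.296]
tool_rot: [0.81, 0.587, -0.0, -0.0]
wrist_force: [-0.1, -0.3, -8.3]
grip_width: 0.0177
gripper_force: 40.0
```

```bash
python3 -c "
from h import *
meas()"
```

```text
scene lid z 0.0572 922 fit [ 0.003 -0.007  0.057] xy [ 0.48  -0.118]
side lid z 0.0587 829 fit [0.003 0.007 0.058] xy [ 0.485 -0.13 ]
TCP [ 0.4804 -0.122   0.296 ] F [-0.11 -0.28 -8.33] t 12.0833 w 0.017747844446093643
```

>>> {"method": "step_arm", "body": {"deltas": [[-1, [0, 0, -0.025], 0], [-1, [0, 0, -0.025], 0], [-1, [0, 0, -0.025], 0], [-1, [0, 0, -0.025], 0], [-1, [0, 0, -0.025], 0], [-1, [0, 0, -0.025], 0], [-1, [0, 0, -0.025], 0], [-1, [0, 0, -0.025], 0]]}}

```text
time: 12.85
position: [0.4803, -0.122, 0.3039]
tool_rot: [0.81, 0.587, -0.0, -0.0]
wrist_force: [-0.6, -0.4, -8.5]
grip_width: 0.018
gripper_force: 40.0
```

```bash
python3 -c "
from h import *
meas()"
```

```text
scene lid z 0.0572 904 fit [ 0.004 -0.011  0.057] xy [ 0.479 -0.117]
side lid z 0.0582 966 fit [0.001 0.007 0.057] xy [ 0.485 -0.129]
TCP [ 0.4803 -0.122   0.3039] F [-0.61 -0.36 -8.51] t 12.85 w 0.018016011198170395
```

>>> {"method": "step_arm", "body": {"deltas": [[-1, [0, 0, -0.025], 0], [-1, [0, 0, -0.025], 0], [-1, [0, 0, -0.025], 0], [-1, [0, 0, -0.025], 0], [-1, [0, 0, -0.025], 0], [-1, [0, 0, -0.025], 0], [-1, [0, 0, -0.025], 0], [-1, [0, 0, -0.025], 0]]}}

```text
time: 13.62
position: [0.4804, -0.122, 0.3119]
tool_rot: [0.81, 0.587, -0.0, -0.0]
wrist_force: [0.6, 0.2, -9.7]
grip_width: 0.0179
gripper_force: 40.0
```

```bash
python3 -c "
from h import *
meas()"
```

```text
scene lid z 0.0573 919 fit [ 0.002 -0.007  0.057] xy [ 0.479 -0.117]
side lid z 0.0583 962 fit [0.002 0.007 0.058] xy [ 0.484 -0.129]
TCP [ 0.4804 -0.122   0.3119] F [ 0.6   0.15 -9.71] t 13.6167 w 0.017919709769827607
```

>>> {"method": "step_arm", "body": {"deltas": [[-1, [0, 0, -0.025], 0], [-1, [0, 0, -0.025], 0], [-1, [0, 0, -0.025], 0], [-1, [0, 0, -0.025], 0], [-1, [0, 0, -0.025], 0], [-1, [0, 0, -0.025], 0], [-1, [0, 0, -0.025], 0], [-1, [0, 0, -0.025], 0]]}}

```text
time: 14.38
position: [0.4804, -0.122, 0.32]
tool_rot: [0.81, 0.587, -0.0, -0.0]
wrist_force: [0.3, 0.4, -9.7]
grip_width: 0.0177
gripper_force: 40.0
```

```bash
python3 -c "
from h import *
meas()"
```

```text
scene lid z 0.0613 916 fit [-0.005  0.012  0.061] xy [ 0.476 -0.112]
side lid z 0.0628 847 fit [-0.01   0.025  0.062] xy [ 0.481 -0.124]
TCP [ 0.4804 -0.122   0.32  ] F [ 0.31  0.38 -9.72] t 14.3833 w 0.017710132400809448
```

>>> {"method": "step_arm", "body": {"deltas": [[-1, [0, 0, -0.025], 0], [-1, [0, 0, -0.025], 0], [-1, [0, 0, -0.025], 0], [-1, [0, 0, -0.025], 0], [-1, [0, 0, -0.02], 0], [-1, [0, 0, -0.015], 0], [-1, [0, 0, -0.01], 0], [-1, [0, 0, -0.005], 0]]}}

```text
time: 15.15
position: [0.4804, -0.1221, 0.326]
tool_rot: [0.81, 0.587, 0.0, 0.0]
wrist_force: [0.3, -0.1, -9.9]
grip_width: 0.0179
gripper_force: 40.0
```

>>> {"method": "step_arm", "body": {"deltas": [[-1, [0, 0, 0], 0], [-1, [0, 0, 0], 0], [-1, [0, 0, 0], 0], [-1, [0, 0, 0], 0], [-1, [0, 0, 0], 0], [-1, [0, 0, 0], 0], [-1, [0, 0, 0], 0], [-1, [0, 0, 0], 0]]}}

```text
time: 15.82
position: [0.4804, -0.1221, 0.3259]
tool_rot: [0.81, 0.587, -0.0, 0.0]
wrist_force: [-0.0, -0.4, -10.2]
grip_width: 0.0178
gripper_force: 40.0
```

>>> {"method": "step_arm", "body": {"deltas": [[-1, [0, 0, 0], 0], [-1, [0, 0, 0], 0], [-1, [0, 0, 0], 0], [-1, [0, 0, 0], 0], [-1, [0, 0, 0], 0], [-1, [0, 0, 0], 0], [-1, [0, 0, 0], 0], [-1, [0, 0, 0], 0]]}}

```text
time: 16.48
position: [0.4804, -0.1221, 0.3259]
tool_rot: [0.81, 0.587, -0.0, 0.0]
wrist_force: [-0.7, 0.2, -10.8]
grip_width: 0.0175
gripper_force: 40.0
```

```bash
python3 -c "
from h import *
meas()
a=snapshot('scene');b=snapshot('side')
f=lambda c,X,r:cv2.resize(c['img'][int(proj(c,X)[1])-r:int(proj(c,X)[1])+r,int(proj(c,X)[0])-r:int(proj(c,X)[0])+r],(400,400),interpolation=cv2.INTER_CUBIC)
X=[.48,-.12,.15]
cv2.imwrite('pics/c5.png',np.hstack([f(a,X,60),f(b,X,60)]))"
```

```text
scene lid z 0.0657 966 fit [-0.008  0.006  0.065] xy [ 0.477 -0.114]
side lid z 0.0666 1007 fit [-0.009  0.022  0.066] xy [ 0.482 -0.126]
TCP [ 0.4804 -0.1221  0.3259] F [ -0.71   0.16 -10.81] t 16.4833 w 0.017506064314753374
```

View pics/c5.png

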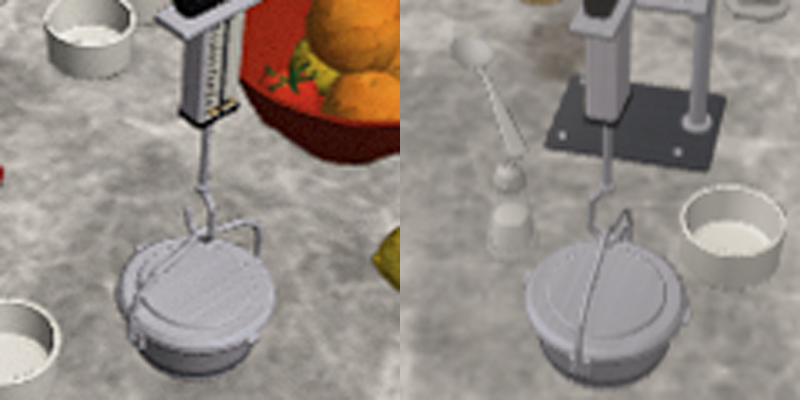

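>>> {"method": "step_arm", "body": {"deltas": [[-1, [0, 0, 0], 0], [-1, [0, 0, 0], 0], [-1, [0, 0, 0], 0], [-1, [0, 0, 0], 0], [-1, [0, 0, 0], 0], [-1, [0, 0, 0], 0], [-1, [0, 0, 0], 0], [-1, [0, 0, 0], 0]]}}

```text
time: 17.35
position: [0.4804, -0.1221, 0.3259]
tool_rot: [0.81, 0.587, -0.0, -0.0]
wrist_force: [0.2, -0.0, -10.3]
grip_width: 0.0181
gripper_force: 40.0
```

>>> {"method": "step_arm", "body": {"deltas": [[-1, [0, 0, 0], 0], [-1, [0, 0, 0], 0], [-1, [0, 0, 0], 0], [-1, [0, 0, 0], 0], [-1, [0, 0, 0], 0], [-1, [0, 0, 0], 0], [-1, [0, 0, 0], 0], [-1, [0, 0, 0], 0]]}}

```text
time: 18.02
position: [0.4804, -0.1221, 0.3259]
tool_rot: [0.81, 0.587, 0.0, 0.0]
wrist_force: [0.4, 0.1, -9.7]
grip_width: 0.018
gripper_force: 40.0
```

```bash
python3 -c "
from h import *
meas()"
```

```text
scene lid z 0.0657 961 fit [-0.003  0.006  0.065] xy [ 0.477 -0.113]
side lid z 0.0672 899 fit [-0.007  0.023  0.066] xy [ 0.482 -0.125]
TCP [ 0.4804 -0.1221  0.3259] F [ 0.44  0.1  -9.68] t 18.0167 w 0.01802460504986553
```

>>> {"method": "step_arm", "body": {"deltas": [[-1, [0, 0, 0.03], 0], [-1, [0, 0, 0.03], 0], [-1, [0, 0, 0.03], 0], [-1, [0, 0, 0.03], 0], [-1, [0, 0, 0.03], 0], [-1, [0, 0, 0.03], 0], [-1, [0, 0, 0.03], 0], [-1, [0, 0, 0.03], 0]]}}

```text
time: 18.78
position: [0.4804, -0.1221, 0.3162]
tool_rot: [0.81, 0.587, 0.0, 0.0]
wrist_force: [-0.7, 0.2, -10.4]
grip_width: 0.0177
gripper_force: 40.0
```

>>> {"method": "step_arm", "body": {"deltas": [[-1, [0, 0, 0.03], 0], [-1, [0, 0, 0.03], 0], [-1, [0, 0, 0.03], 0], [-1, [0, 0, 0.03], 0], [-1, [0, 0, 0.05], 0], [-1, [0, 0, 0.07], 0], [-1, [0, 0, 0.08], 0], [-1, [0, 0, 0.08], 0]]}}

```text
time: 19.45
position: [0.4806, -0.1219, 0.3001]
tool_rot: [0.81, 0.587, 0.0, 0.0]
wrist_force: [0.3, 0.2, -7.8]
grip_width: 0.0178
gripper_force: 40.0
```

>>> {"method": "step_arm", "body": {"deltas": [[-1, [0, 0, 0.1], 0], [-1, [0, 0, 0.1], 0], [-1, [0, 0, 0.1], 0], [-1, [0, 0, 0.1], 0], [-1, [0, 0, 0.1], 0], [-1, [0, 0, 0.1], 0], [-1, [0, 0, 0.1], 0], [-1, [0, 0, 0.1], 0]]}}

```text
time: 20.12
position: [0.4805, -0.1225, 0.2681]
tool_rot: [0.81, 0.587, -0.0, 0.0]
wrist_force: [0.3, -0.7, -3.1]
grip_width: 0.0175
gripper_force: 40.0
```

>>> {"method": "step_arm", "body": {"deltas": [[-1, [0, 0, 0.1], 0], [-1, [0, 0, 0.1], 0], [-1, [0, 0, 0.1], 0], [-1, [0, 0, 0.08], 0], [-1, [0, 0, 0.06], 0], [-1, [0, 0, 0.04], 0], [-1, [0, 0, 0], 0], [-1, [0, 0, 0], 0]]}}

```text
time: 20.78
position: [0.4805, -0.1221, 0.2492]
tool_rot: [0.81, 0.587, 0.0, 0.0]
wrist_force: [0.9, 0.7, -1.4]
grip_width: 0.0177
gripper_force: 40.0
```

```bash
python3 -c "
from h import *
meas()
a=snapshot('scene');b=snapshot('side')
go([.48,-.122,.229],71.6)
T=readout.read_state()['position']
for c in(a,b):
  p=pts(c);e=p-T;lx=e@np.array([.9492,-.3147,0]);ly=e@np.array([.3147,.9492,0])
  m=(c['range_z']>0)&(p[...,2]>.072)&(p[...,2]<.118)&(abs(ly)>8e-3)&(abs(ly)<.03)&(abs(lx)<.06)
  q=p[m];print('bail',m.sum(),'lx',np.median(lx[m]).round(4),'z',np.percentile(q[:,2],[50,97]).round(4))
"
```

```text
scene lid z 0.0572 897 fit [ 0.003 -0.007  0.057] xy [ 0.477 -0.114]
side lid z 0.0578 1062 fit [0.002 0.011 0.057] xy [ 0.482 -0.127]
TCP [ 0.4805 -0.1221  0.2492] F [ 0.88  0.67 -1.36] t 20.7833 w 0.01767337869812661
pos [ 0.4805 -0.1221  0.2493] yaw 71.86 | shift units [-0.003 -0.013  0.508] turn 0.043 t 20.9833 w 0.017756584887046168 39.98981952667236 F [-0.06 -0.9  -2.29]
bail 31 lx -0.0005 z [0.1054 0.1142]
bail 32 lx 0.0016 z [0.105  0.1127]
```

>>> {"method": "step_arm", "body": {"deltas": [[-1, [0, 0, 0.1], 0], [-1, [0, 0, 0.1], 0], [-1, [0, 0, 0.1], 0], [-1, [0, 0, 0.1], 0], [-1, [0, 0, 0.1], 0], [-1, [0, 0, 0], 0], [-1, [0, 0, 0], 0], [-1, [0, 0, 0], 0]]}}

```text
time: 21.65
position: [0.4805, -0.122, 0.2292]
tool_rot: [0.81, 0.587, 0.0, 0.0]
wrist_force: [-0.0, -0.5, -1.5]
grip_width: 0.0181
gripper_force: 40.0
```

```bash
python3 -c "
from h import *
a=snapshot('scene');b=snapshot('side')
go([.48,-.122,.229],71.6)
f=lambda c,X,r:cv2.resize(c['img'][int(proj(c,X)[1])-r:int(proj(c,X)[1])+r,int(proj(c,X)[0])-r:int(proj(c,X)[0])+r],(400,400),interpolation=cv2.INTER_CUBIC)
X=[.48,-.12,.1]
cv2.imwrite('pics/c6.png',np.hstack([f(a,X,40),f(b,X,40)]))"
```

```text
pos [ 0.4806 -0.1221  0.2293] yaw 71.85 | shift units [-0.003 -0.015  0.008] turn 0.042 t 21.75 w 0.017728317318853208 39.989837408065796 F [ 0.45  0.43 -2.32]
```

View pics/c6.png

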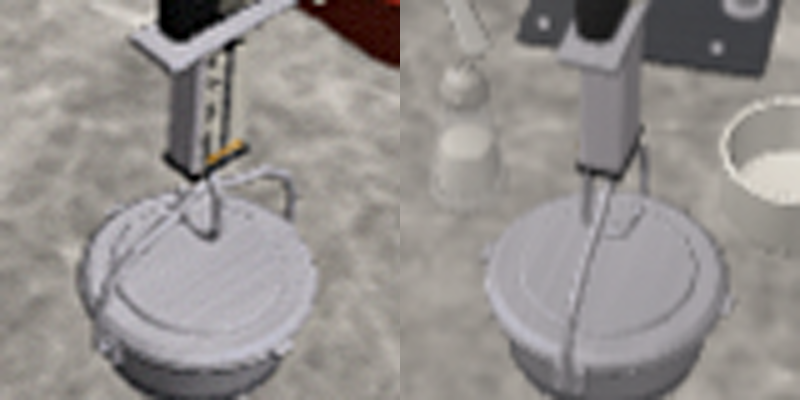

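>>> {"method": "step_arm", "body": {"deltas": [[-1, [0, -0.1, 0], 0], [-1, [0, -0.15, 0], 0], [-1, [0, -0.15, 0], 0], [-1, [0, -0.15, 0], 0], [-1, [0, -0.2, 0], 0], [-1, [0, -0.25, 0], 0], [-1, [0, -0.25, 0], 0], [-1, [0, -0.25, 0], 0]]}}

```text
time: 22.42
position: [0.4222, -0.103, 0.2291]
tool_rot: [0.81, 0.587, -0.0, 0.0]
wrist_force: [0.2, 0.6, -1.0]
grip_width: 0.018
gripper_force: 40.0
```

>>> {"method": "step_arm", "body": {"deltas": [[-1, [0, -0.2, -0.1], 0], [-1, [0, 0, -0.3], 0], [-1, [0, 0, -0.4], 0], [-1, [0, 0, -0.3], 0], [-1, [0, 0, 0], -0.3], [-1, [0, 0, 0], -0.3], [-1, [0, 0, 0], -0.2], [-1, [0, 0, 0], 0]]}}

```text
time: 23.08
position: [0.4154, -0.1008, 0.2733]
tool_rot: [0.784, 0.621, -0.0, 0.0]
wrist_force: [-0.2, -0.1, -1.1]
grip_width: 0.0179
gripper_force: 40.0
```

```bash
python3 -c "
from h import *
meas()
go([.5033-.0973,.1563+.023,.272],76.7)"
```

```text
scene lid z 0.0573 913 fit [ 0.001 -0.01   0.057] xy [ 0.478 -0.114]
side lid z 0.0582 969 fit [0.001 0.008 0.057] xy [ 0.482 -0.126]
TCP [ 0.4154 -0.1008  0.2733] F [-0.18 -0.1  -1.1 ] t 23.0833 w 0.017892221878095558
pos [ 0.4155 -0.1008  0.2731] yaw 76.61 | shift units [ 6.761 -1.843  0.028] turn -0.015 t 23.1833 w 0.017831407398246995 39.98962998390198 F [-0.29  0.62 -2.3 ]
```

>>> {"method": "step_arm", "body": {"deltas": [[-1, [0.5, -0.2, 0], 0], [-1, [0.9, -0.3, 0], 0], [-1, [0.9, -0.3, 0], 0], [-1, [0.9, -0.3, 0], 0], [-1, [0.9, -0.3, 0], 0], [-1, [0.9, -0.3, 0], 0], [-1, [0.9, -0.15, 0], 0], [-1, [0.6, 0, 0], 0]]}}

```text
time: 23.85
position: [0.4025, 0.173, 0.2736]
tool_rot: [0.784, 0.621, 0.001, -0.0]
wrist_force: [0.9, 0.7, -1.6]
grip_width: 0.0177
gripper_force: 40.0
```

>>> {"method": "step_arm", "body": {"deltas": [[-1, [0.26, 0, 0.3], 0], [-1, [0, 0, 0.5], 0], [-1, [0, 0, 0.5], 0], [-1, [0, 0, 0.4], 0], [-1, [0, 0, 0.3], 0], [-1, [0, 0, 0], 0], [-1, [0, 0, 0], 0], [-1, [0, 0, 0], 0]]}}

```text
time: 24.52
position: [0.4065, 0.1796, 0.1938]
tool_rot: [0.785, 0.62, 0.0, 0.0]
wrist_force: [0.4, -0.4, -2.1]
grip_width: 0.018
gripper_force: 40.0
```

```bash
python3 -c "
from h import *
go([.5033,.1563,.191],76.7)"
```

```text
pos [0.4065 0.1796 0.1938] yaw 76.64 | shift units [-0.01   2.489  0.071] turn -0.011 t 24.5167 w 0.018035885302034184 39.98981237411499 F [ 0.38 -0.36 -2.1 ]
```

>>> {"method": "step_arm", "body": {"deltas": [[-1, [0, 0.3, 0], 0], [-1, [0, 0.5, 0], 0], [-1, [0, 0.5, 0], 0], [-1, [0, 0.5, 0], 0], [-1, [0, 0.4, 0], 0], [-1, [0, 0.2, 0], 0], [-1, [0, 0.09, 0], 0], [-1, [0, 0, 0], 0]]}}

```text
time: 25.18
position: [0.5037, 0.1561, 0.1933]
tool_rot: [0.785, 0.62, 0.0, -0.0]
wrist_force: [-0.3, 1.3, -1.3]
grip_width: 0.0182
gripper_force: 40.0
```

>>> {"method": "step_arm", "body": {"deltas": [[-1, [0, 0, 0.1], 0], [-1, [0, 0, 0.1], 0], [-1, [0, 0, 0.1], 0], [-1, [0, 0, 0.08], 0], [-1, [0, 0, 0.05], 0], [-1, [0, 0, 0.02], 0], [-1, [0, 0, 0], 0], [-1, [0, 0, 0], 0]]}}

```text
time: 25.85
position: [0.5024, 0.1563, 0.1759]
tool_rot: [0.784, 0.62, -0.0, 0.0]
wrist_force: [-5.5, -4.2, 11.2]
grip_width: 0.0178
gripper_force: 40.0
```

```bash
python3 -c "
from h import *
go([.5033,.1563,.1759],76.7)
a=snapshot('scene');b=snapshot('side')
f=lambda c,X,r:cv2.resize(c['img'][int(proj(c,X)[1])-r:int(proj(c,X)[1])+r,int(proj(c,X)[0])-r:int(proj(c,X)[0])+r],(400,400),interpolation=cv2.INTER_CUBIC)
X=[.5,.157,.13]
cv2.imwrite('pics/c7.png',np.hstack([f(a,X,45),f(b,X,45)]))"
```

```text
pos [0.5024 0.1563 0.1759] yaw 76.68 | shift units [0.005 0.021 0.001] turn -0.004 t 25.85 w 0.01779790505465693 40.00129759311676 F [-5.48 -4.22 11.23]
```

View pics/c7.png

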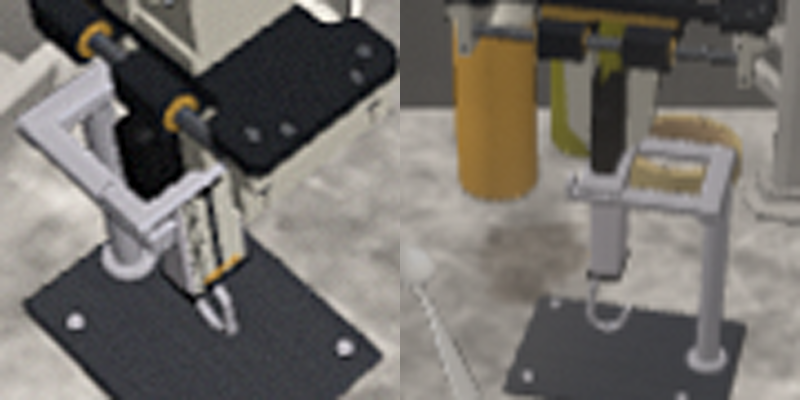

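>>> {"method": "step_arm", "body": {"deltas": [[-1, [0, 0, -0.03], 0], [-1, [0, 0, 0], 0], [0.2, [0, 0, 0], 0], [0.2, [0, 0, 0], 0], [0.2, [0, 0, 0], 0], [0.2, [0, 0, 0], 0], [0.2, [0, 0, 0], 0], [0.2, [0, 0, 0], 0]]}}

```text
time: 26.62
position: [0.5032, 0.1563, 0.1763]
tool_rot: [0.784, 0.62, 0.0, -0.0]
wrist_force: [1.7, -0.0, 0.6]
grip_width: 0.0523
gripper_force: 0.0
```

>>> {"method": "step_arm", "body": {"deltas": [[0.2, [0, 0, 0], 0], [0.2, [0, 0, 0], 0], [0.2, [0, 0, -0.1], 0], [0.2, [0, 0, -0.3], 0], [0.2, [0, 0, -0.5], 0], [0.2, [0, 0, -0.5], 0], [0.2, [0, 0, -0.4], 0], [0.2, [0, 0, -0.2], 0]]}}

```text
time: 27.28
position: [0.5039, 0.1571, 0.2594]
tool_rot: [0.784, 0.62, 0.002, 0.001]
wrist_force: [-0.3, 0.4, 1.2]
grip_width: 0.0549
gripper_force: 0.0
```

>>> {"method": "step_arm", "body": {"deltas": [[0.2, [0, 0, 0], 0], [0.2, [0, 0, 0], 0], [0.2, [0, 0, 0], 0], [0.2, [0, 0, 0], 0], [0.2, [0, 0, 0], 0], [0.2, [0, 0, 0], 0], [0.2, [0, 0, 0], 0], [0.2, [0, 0, 0], 0]]}}

```text
time: 27.95
position: [0.503, 0.1563, 0.2561]
tool_rot: [0.784, 0.62, -0.0, -0.0]
wrist_force: [-0.0, -0.6, 0.1]
grip_width: 0.0551
gripper_force: 0.0
```

```bash
python3 -c "
from h import *
meas()
b=snapshot('side');p=pts(b);g=b['img'].max(-1)
m=(b['range_z']>0)&(g<70)&(p[...,2]>.168)&(p[...,2]<.215)&(np.hypot(p[...,0]-.503,p[...,1]-.157)<.05)
q=p[m];print(m.sum(),cv2.minAreaRect((q[q[:,2]>.195][:,:2]*1000).astype(np.float32)),q.min(0).round(3),q.max(0).round(3))
"
```

```text
scene lid z 0.0564 1009 fit [ 0.004 -0.008  0.056] xy [ 0.477 -0.114]
side lid z 0.0583 956 fit [-0.001  0.008  0.058] xy [ 0.483 -0.126]
TCP [0.503  0.1563 0.2561] F [-0.04 -0.62  0.12] t 27.95 w 0.05513366622317684
170 ((505.031982421875, 154.32208251953125), (59.05242919921875, 16.92593002319336), 75.89667510986328) [0.491 0.125 0.17 ] [0.518 0.183 0.211]
```

Scale is back at its original place (grip at 505, 154 mm, as at the start), pail standing 5 mm from its start.

```bash
python3 -c "
from h import *
print(order.hand_in())"
```

```text
the job is handed in; nothing more can be done
None
```

I weighed the pail and handed the job in at about 28 s. The pail hung level and still about 8.5 mm up for over two seconds and weighs about 0.8 to 0.9 kg. It now stands about 5 mm from its start, and the scale is back in its holder. The hand-in returned no verdict.

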